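# Snap the label holder's press stud shut with the bench pliers

### The job

Two pliers are held in stands on the packing bench, and one of them has a white label holder in its jaws with a press stud standing loosely in the holder's socket. Press the upper handle of that pliers down until the stud clicks fully home in its socket, then let the handle spring back open. Only the pliers may push the stud: do not push it with the hand.

Things in the scene. Friction and masses are not known exactly. Their poses are not given: they have to be found in the camera images.
- press_handle (a joint): Upper handle of the loaded pliers: steel, hinged at the jaw end like a nutcracker, 88 mm up; lower handle fixed in a grey stand. The like pliers with empty jaws is not listed. 0 rad = open, raised 14 degrees; grows when pressed down; 0.24 = closed, level, rigid; hard stop 0.27. A spring returns it to 0. Push at the grip point: 2 N at first, under 12 N before the click at about 0.17 rad.
- handle_grip (a point): Where to press: on the flat top of that handle's plastic grip, on its centre line, 240 mm from the hinge axis. Grip 120 mm long (72 mm of it on the hinge side of this point), 32 wide, 18 thick. x along the handle towards the hinge, z out of its top. About 153 mm above the bench when open, 96 mm when closed; while closing it also moves about 5 mm horizontally away from the hinge.
- stud: Loose black plastic press stud: round domed cap 36 mm across, 6 mm thick, on a 26 mm stem with a 14.4 mm bulge. It stands in the socket under the upper jaw's 12 mm round punch. Origin: centre of the cap's underside; z up along its axis. At first the underside is about 8 mm above the socket's rim; snapped home it lies on the rim.
- socket (a point): Centre of the socket's rim, in the top of the white plastic label holder (70 x 130 x 4 mm, lying across the jaws), 60 mm above the bench; fixed. x points level from the handles to the hinge: the hinge axis lies 60 mm along +x, the handle's grip point about 180 mm along -x. z up.
There are look-alikes about, which are no part of the job. Several things have the shape of the stud; the one meant has the colours described above.

How it is judged (in metres and radians):
On the way:
1. the stud is snapped down on the socket's rim by the pressed handle (value of joint press_handle above 0.12 rad and z of stud in the frame of socket below 0.002 m and horizontal distance between stud and socket below 0.004 m), for 0.05 s.
At the end, for the whole second after the job is handed in: The stud is snapped home: its cap's underside lies on the socket's rim (less than 2 mm above it, centred within 4 mm, level within 7 degrees) and at rest, and the handle has sprung back open (joint below 0.04 rad) (z of stud in the frame of socket between -0.003 and 0.002 m and horizontal distance between stud and socket below 0.004 m and angle between stud's own z axis and vertical below 0.12 rad and value of joint press_handle below 0.04 rad and linear speed of stud below 0.02 m/s); the robot touches nothing.
It fails at once if the hand pushes the stud itself (more than 2 N) (contact force between any of the fingers, the arm and stud above 2 N).
It also fails if it takes over 35 s, if anything falls off the work surface, if the arm or the gripper's body presses on something with over 40 N, if the wrist force passes 120 N, or if a joint passes its speed limit or range.

### The arm

A 6-joint arm with a two-finger parallel gripper is mounted at the origin on the work surface. World frame = base frame: x ahead of the robot, y to its left, z up, the work surface at z = 0. Lengths are in m, angles in degrees, forces in N, time in s.
With the tool pointing down it reaches from about 0.25 to 0.725 m from the base axis. Payload 9.7 kg.
Tool frame: the origin (TCP) lies midway between the tips of the shut fingers; the grasp point (between the pads) lies 19 mm behind it; x points along the fingers, y is the direction in which the jaws open and shut, and the axes are right-handed (so a half turn about x gives the same grasp; the last joint's range is limited). The gripper opens to 85 mm and grips with 20 to 120 N. Pads are 22 mm wide; open, the fingers measure 114 mm over their backs; the gripper's body (76 mm by 85 mm) begins 54 mm behind the grasp point. The pads swing forward as they close: fully open they stand 13 mm farther back than shut.
Start: joints at [64.744, 4.979, 10.078, 95.1, 0, 90], TCP at [0.235, 0.497, 0.197] pointing down, gripper open.
Joint ranges: [-179.16, 179.16], [-48.56, 103.87], [-65.8, 70.77], [-126.05, 130.52], [-82.76, 87.17], [-180, 180]. Speed limits (degrees/s): [127.2, 127.2, 147.25, 180, 180, 180].

### API

Orientations are given as [roll, pitch, yaw] about the fixed x, y, z axes, in that order (R = Rz(yaw) Ry(pitch) Rx(roll)).
In Python, from workcell import bot, cams gives the robot as it stands.
- The arm moves only by the tool apply_moves, never from a script. Its argument "commands" is a list of rows, each a list of 5 numbers: the shift along the tool's x, y, z in m, then the turn about the tool's x in rad, then the opening, from -1 (shut) to 1 (fully open). In form: [[tx, ty, tz, roll, hand], ...]. A call has 1 to 12 rows; each row is the pose to reach, as a shift and turn from the pose measured when the call began, along the tool's axes at that moment; what a row does not reach only later rows make up. A row lasts 1/10 s, in which the tool goes at most 50 mm and 8.59 degrees, less where a joint would pass 70% of its speed; a pose out of reach is approached as far as the arm can. A call with a gripper value outside its range is refused whole. The fingers move at their own pace and stop on an object; "newtons" is the grip in N (left out, the last holds). Time passes only in rows, so rows that repeat a pose let the fingers close. It gives the time, the measured TCP pose, the force and the opening at its end, in the units of the state.
- bot.get_obs(): the state, without advancing time (a new reading comes with each control period).
- cams.camera(name): name is "scene" or "side" or "wrist"; returns a dict with "frame" (400x640x3 uint8, blue, green, red), "depth" (400x640 float32, m along the optical axis (not along the pixel's ray), 0 where there is no reading), "camera_matrix" (3x3 intrinsics, pixels), "R" (3x3) and "t" (3): a world point X has camera coordinates R X + t; the wrist camera has in their place "mount" (4x4, takes a point from camera to tool coordinates, whose origin is the TCP and whose axes are the tool frame's). Camera axes: x right, y down, z forward; pixel columns grow to the right and rows downward; lengths in m; the calibration is good to about 2 mm. A picture is of the moment at which its call begins: read the wrist's pose just before it.
- bot.job_done(): hands the job in, once; it reports no verdict.
Trained networks look in the newest picture that a camera, given by its name, has taken for a name from the list of things; names that differ only in an ending like _2 or _b are one class to them, and where a whole thing is asked for, a point or a joint stands for the part that bears it (a point fixed in the world has none). Each returns a list of dicts, best first, with "confidence" (0 to 1); they miss things now and then, are a little off and sometimes report something else, mostly with a low value. They report only what shows in the picture. A call takes as long as a camera call. They do not tell look-alikes from the thing itself.
- cams.spot_in(name, camera): "rect" ([left, top, right, bottom] in pixels, round what is visible of it).
The state is a dict: "time": time; "q": joint angles; "qd": joint speeds; "joint_efforts": joint torques, N m; "ee_pos": TCP position; "tcp_rot": TCP orientation; "wrist_force": force on the tool from outside, world axes, zero at the start; "torque": the same for the moment, N m; "opening": finger opening in m.
Only numpy, scipy, OpenCV 4.12 (cv2) and the standard library are available. Lean on these libraries where they do the work, as an engineer would, in place of code of your own. Each camera call takes 0.05 s, during which the arm holds its last target. There are 200 camera calls.

## Working session

There is one attempt and no reset: what is moved stays moved. The work goes in short steps, Python scripts to look and compute and a tool call to move; the robot and the scene stay as the last step left them, time stands still between calls to the robot, and variables do not carry over. Pictures are saved under pics/ and viewed, about 8 in all and at most 12, crops included, and the job is handed in when it is done.

Besides the shell and the picture viewer there is one more tool, called after "Request:" as name([rows], argument=value, ...), one row to a line, values as JSON. apply_moves: Moves the arm, as the interface text tells. Its arguments: {"type":"object","properties":{"commands":{"type":"array"},"newtons":{"type":"number"}},"required":["commands"]}

```bash
mkdir -p pics; cat > h.py <<'E'
import numpy as np, cv2
from workcell import bot, cams
def pts(c):
    d=c["depth"];K=c["camera_matrix"];v,u=np.indices(d.shape)
    P=np.stack([(u-K[0,2])/K[0,0]*d,(v-K[1,2])/K[1,1]*d,d],-1)
    W=(P-c["t"])@c["R"]; W[d==0]=np.nan; return W
E
python3 - <<'E'
from h import *
o=bot.get_obs();print(o["time"],o["ee_pos"],o["tcp_rot"],o["opening"])
for n in("scene","side"):
    c=cams.camera(n);cv2.imwrite(f"pics/{n}1.png",c["frame"]);np.savez(f"{n}1.npz",W=pts(c),f=c["frame"])
    for k in("press_handle","stud"):
        for r in cams.spot_in(k,n):print(n,k,np.round(r["rect"]),round(r["confidence"],2))
E
```

```text
0.0 [0.23454993 0.4971792  0.1967972 ] [ -90.40943167   89.92567169 -115.6672709 ] 0.08510516129283313
scene press_handle [185. 193. 328. 276.] 0.78
scene stud [288. 329. 311. 352.] 0.71
scene stud [346. 302. 368. 323.] 0.62
scene stud [216. 304. 237. 328.] 0.53
scene stud [282. 263. 301. 275.] 0.46
side press_handle [301. 162. 406. 185.] 0.57
side stud [312. 186. 323. 193.] 0.4
```

View pics/scene1.png

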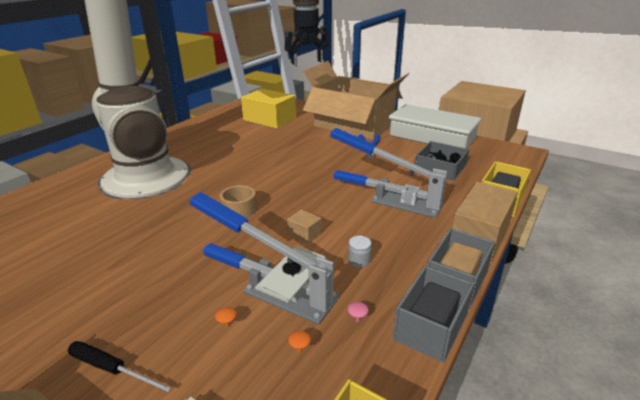

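View pics/side1.png

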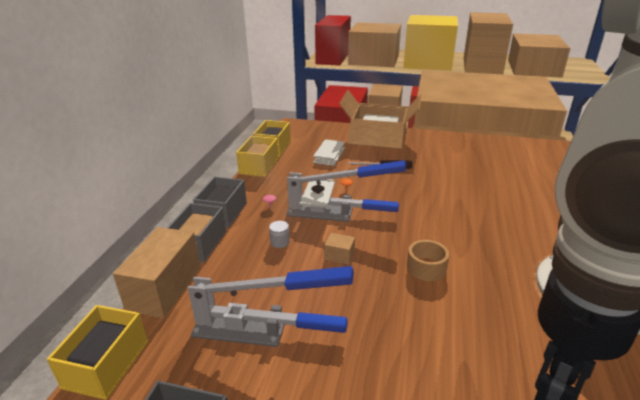

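Scene view: there are two pliers. The one at about (185–335, 193–315) has a white holder with a black stud at (291, 268). The one at about (330–447, 130–212) has empty jaws. Other stud look-alikes are orange at (226, 316) and (299, 340), and pink at (357, 311). The first pliers fits the description; next I'll confirm it in a crop and measure.

```bash
python3 - <<'E'
from h import *
out=[]
for n,(x0,y0,x1,y1) in dict(scene=(180,185,340,320),side=(280,155,415,225)).items():
    z=np.load(n+"1.npz");W,f=z["W"],z["f"]
    W=W[y0:y1,x0:x1];f=f[y0:y1,x0:x1].astype(int)
    cv2.imwrite(f"pics/{n}crop.png",cv2.resize(f.astype(np.uint8),None,fx=4,fy=4,interpolation=cv2.INTER_CUBIC))
    b,g,r=f[...,0],f[...,1],f[...,2]
    m=(b>90)&(b-r>60)&(W[...,2]>.115)&(W[...,2]<.19)
    P=W[m];c=np.median(P,0);u,s,vt=np.linalg.svd(P-c,full_matrices=False);t=(P-c)@vt[0]
    print(n,len(P),"grip med",c.round(4),"dir",vt[0].round(3),"ext",np.percentile(t,[1,99]).round(3), "z",np.percentile(P[:,2],[2,50,98]).round(3))
    ends=[c+vt[0]*q for q in np.percentile(t,[1,99])];print(np.round(ends,4))
    k=(f.max(-1)<50)&(W[...,2]>.062)&(W[...,2]<.085);print("black",k.sum(),np.median(W[k],0).round(4))
    w=(f.min(-1)>150)&(abs(W[...,2]-.06)<.006);print("white",w.sum(),np.median(W[w],0).round(4))
    np.savez(n+"P.npz",P=P)
E
```

```text
scene 887 grip med [ 0.4905 -0.1843  0.1485] dir [ 0.97   0.05  -0.239] ext [-0.059  0.055] z [0.131 0.148 0.164]
[[ 0.433  -0.1872  0.1626]
 [ 0.5437 -0.1815  0.1354]]
black 159 [ 0.6503 -0.1715  0.0742]
white 1067 [ 0.6507 -0.2008  0.0613]
side 321 grip med [ 0.4856 -0.1688  0.15  ] dir [ 0.969  0.072 -0.238] ext [-0.055  0.058] z [0.136 0.15  0.163]
[[ 0.4322 -0.1727  0.1631]
 [ 0.5413 -0.1646  0.1363]]
black 21 [ 0.6473 -0.1578  0.0727]
white 341 [ 0.634  -0.1688  0.0607]
```

View pics/scenecrop.png

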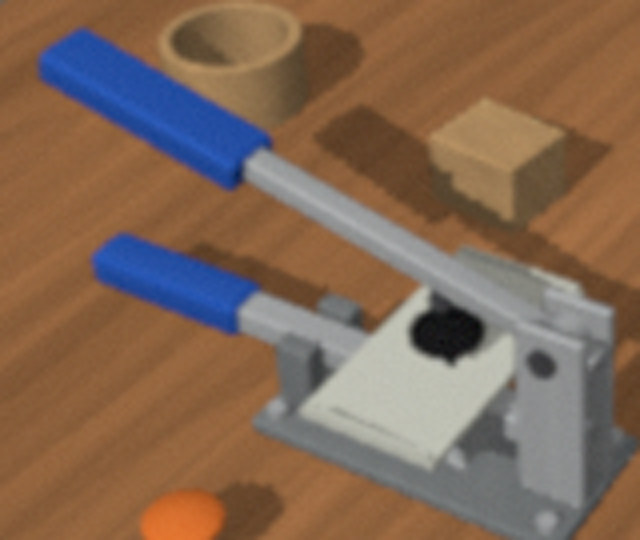

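The crop confirms it: white holder across the jaws with a black stud under the punch. The two cameras agree on the grip's height (about 0.15) and its ends. They see opposite flanks, so I'll fit the top face for the centre line and work out the move in tool axes.

```bash
python3 - <<'E'
from h import *
from scipy.spatial.transform import Rotation as Ro
for n in("scene","side"):
    P=np.load(n+"P.npz")["P"]
    # height above inclined line in x
    h=P[:,2]+.2465*(P[:,0]-.479)
    top=P[h>np.percentile(h,97)-.004]
    print(n,"h97",np.percentile(h,97).round(4),len(top))
    for a in np.arange(.44,.54,.02):
        q=top[abs(top[:,0]-a)<.01];print(a.round(2),len(q),np.percentile(q[:,1],[3,97]).round(4) if len(q) else "")
    print("x",np.percentile(top[:,0],[1,99]).round(4))
o=bot.get_obs();R=Ro.from_euler("xyz",o["tcp_rot"],degrees=True).as_matrix();print(R.round(3))
for T in([.479,-.177,.23],[.479,-.177,.175]):print(R.T@(np.array(T)-o["ee_pos"]))
E
```

```text
scene h97 0.1548 647
0.44 94 [-0.1944 -0.1666]
0.46 111 [-0.1934 -0.1666]
0.48 118 [-0.1924 -0.1656]
0.5 115 [-0.1909 -0.1644]
0.52 116 [-0.19   -0.1627]
0.54 93 [-0.1893 -0.1621]
x [0.4329 0.5436]
side h97 0.1545 247
0.44 43 [-0.19   -0.1634]
0.46 44 [-0.1901 -0.1624]
0.48 45 [-0.1885 -0.1618]
0.5 44 [-0.1863 -0.1597]
0.52 46 [-0.1878 -0.1592]
0.54 25 [-0.1813 -0.1583]
x [0.4332 0.542 ]
[[-0.     0.427  0.904]
 [-0.     0.904 -0.427]
 [-1.    -0.    -0.   ]]
[-0.03253513 -0.50562018  0.50873868]
[ 0.02246487 -0.50559577  0.50873896]
```

Centre line: y ≈ -0.1775 at x ≈ 0.48, top at z ≈ 0.154. This agrees with the given 153 mm. I'll shut the fingers and travel above it.

Request:
apply_moves([
  [-0.033,0,0,0,-1],
  [-0.033,-0.03,0.03,0,-1],
  [-0.033,-0.065,0.065,0,-1],
  [-0.033,-0.1,0.1,0,-1],
  [-0.033,-0.135,0.135,0,-1],
  [-0.033,-0.17,0.17,0,-1],
  [-0.033,-0.205,0.205,0,-1],
  [-0.033,-0.24,0.24,0,-1],
  [-0.033,-0.275,0.275,0,-1],
  [-0.033,-0.31,0.31,0,-1],
  [-0.033,-0.345,0.345,0,-1],
  [-0.033,-0.38,0.38,0,-1],
])

```text
time: 1.5
ee_pos: [0.4164, -0.0106, 0.2307]
tcp_rot: [4.0, 89.9, -21.3]
wrist_force: [1.5, 1.5, 0.4]
opening: -0.0002
```

```bash
cat > go.py <<'E'
from h import *
from scipy.spatial.transform import Rotation as Ro
o=bot.get_obs();R=Ro.from_euler("xyz",o["tcp_rot"],degrees=True).as_matrix()
print(o["time"],o["ee_pos"].round(4),np.round(o["wrist_force"],1),o["opening"],np.round(o["q"],0))
print(R.round(3));print((R.T@(np.array([.479,-.1775,.2])-o["ee_pos"])).round(4))
E
python3 go.py
```

```text
1.5 [ 0.4164 -0.0106  0.2307] [1.5 1.5 0.4] -0.0001536930085174649 [ -1. -12.  -3. 100.  -0.  24.]
[[ 0.001  0.427  0.904]
 [-0.     0.904 -0.427]
 [-1.     0.     0.001]]
[ 0.0308 -0.1242  0.1279]
```

Request:
apply_moves([
  [0,-0.031,0.032,0,-1],
  [0,-0.062,0.064,0,-1],
  [0,-0.093,0.096,0,-1],
  [0,-0.124,0.128,0,-1],
  [0.01,-0.124,0.128,0,-1],
  [0.03,-0.124,0.128,0,-1],
  [0.03,-0.124,0.128,0,-1],
  [0.03,-0.124,0.128,0,-1],
])

```text
time: 2.3
ee_pos: [0.4789, -0.1768, 0.201]
tcp_rot: [1.7, 90.0, -23.6]
wrist_force: [-0.3, -0.1, 1.1]
opening: -0.0002
```

```bash
python3 go.py; python3 - <<'E'
from h import *
a=cams.camera("scene")["frame"][150:320,170:350];b=cams.camera("side")["frame"][100:230,270:450]
s=lambda i:cv2.resize(i,(400,int(i.shape[0]*400/i.shape[1])),interpolation=cv2.INTER_CUBIC)
a,b=s(a),s(b);b=cv2.copyMakeBorder(b,0,a.shape[0]-b.shape[0],0,0,0)
cv2.imwrite("pics/above.png",np.hstack([a,b]))
E
```

```text
2.3 [ 0.4789 -0.1768  0.201 ] [-0.3 -0.1  1.1] -0.00024965690460865183 [-20.  -0.   5.  95.  -0.   5.]
[[ 0.     0.426  0.905]
 [-0.     0.905 -0.426]
 [-1.     0.     0.   ]]
[ 0.001  -0.0005  0.0004]
```

View pics/above.png

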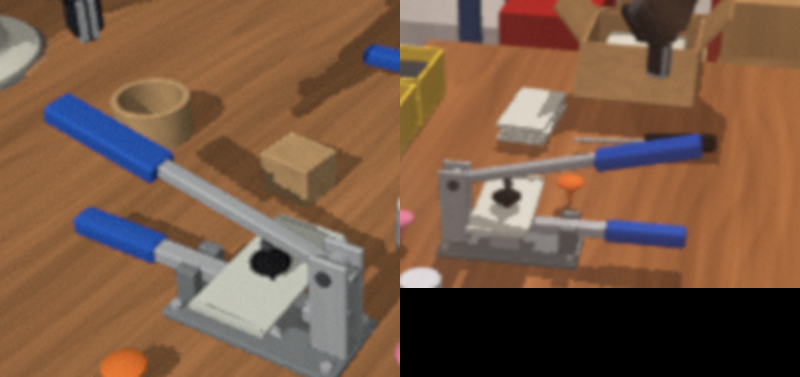

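The fingertips look higher than the 47 mm I expected above the grip, so I'll check by projecting the TCP and reading depth.

```bash
python3 - <<'E'
from h import *
p=bot.get_obs()["ee_pos"]
for n in("scene","side"):
    c=cams.camera(n);K,R,t=c["camera_matrix"],c["R"],c["t"]
    for X in(p,[.479,-.177,.153],[.2345,.497,.197]):
        q=K@(R@np.array(X)+t);print(n,(q[:2]/q[2]).round(1),q[2].round(3))
    W=pts(c);u,v=(K@(R@p+t))[:2]/(R@p+t)[2]
    m=(np.hypot(W[...,0]-p[0],W[...,1]-p[1])<.04)&(W[...,2]>.16);P=W[m]
    i=np.argsort(P[:,2])
    m2=m&(W[...,2]>.175);P=W[m2];i=np.argsort(P[:,2])[:25];print(len(P),P[i].mean(0).round(4),P[i][:,2].min())
    d=c["frame"]; u,v=int(u),int(v)
    s=cv2.resize(d[v-40:v+60,u-60:u+60],None,fx=3.3,fy=3.3,interpolation=cv2.INTER_CUBIC);cv2.drawMarker(s,(198,132),(0,0,255))
    cv2.imwrite(f"pics/tip_{n}.png",s)
cv2.imwrite("pics/tip.png",np.hstack([cv2.imread(f"pics/tip_{n}.png") for n in("scene","side")]))
E
```

```text
scene [211.5 183.5] 0.798
scene [214.9 206. ] 0.823
scene [307.3  78.6] 1.397
5477 [ 0.4857 -0.1828  0.2409] 0.23765913306545516
side [385.6 147. ] 1.097
side [384.5 165. ] 1.122
side [539.9 433.5] 0.488
2619 [ 0.4788 -0.1716  0.2406] 0.23594915876293981
```

View pics/tip.png

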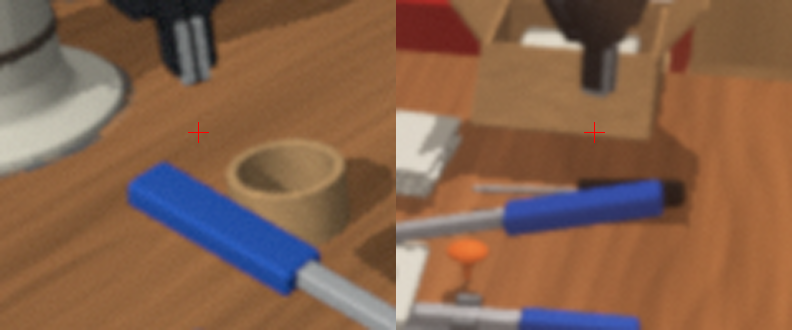

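Both cameras put the fingertips at z ≈ 0.237 while the reported TCP is at 0.201. Horizontally they agree within a few mm. So the tips sit about 36 mm higher than reported, and contact should come near reported z ≈ 0.117. I'll go down gently and let force decide.

Request:
apply_moves([
  [0.02,0,0,0,-1],
  [0.04,0,0,0,-1],
  [0.05,0,0,0,-1],
  [0.055,0,0,0,-1],
  [0.06,0,0,0,-1],
  [0.06,0,0,0,-1],
])

```text
time: 3.1
ee_pos: [0.4797, -0.1771, 0.142]
tcp_rot: [3.9, 89.9, -21.3]
wrist_force: [-0.2, -0.3, -0.4]
opening: -0.0001
```

```bash
cat > look.py <<'E'
from h import *
import sys
out=[]
for n in("scene","side"):
    c=cams.camera(n);o=bot.get_obs();p=o["ee_pos"];W=pts(c);f=c["frame"].astype(int)
    blue=(f[...,0]>90)&(f[...,0]-f[...,2]>60)
    near=np.hypot(W[...,0]-.478,W[...,1]+.177)<.022
    P=W[near&~blue&(W[...,2]>.17)|near&~blue&(f.max(-1)<110)&(W[...,2]>.1)];print(n,"tip",np.sort(P[:,2])[:12:4].round(4),np.median(P[:,:2],0).round(4))
    b=W[blue&(abs(W[...,1]+.177)<.03)&(W[...,2]>.085)&(W[...,0]>.42)&(W[...,0]<.56)];l=np.polyfit(b[:,0],b[:,2],1);print(" slope",l[0].round(3),"n",len(b),"zmax",np.percentile(b[:,2],98).round(3))
    k=(f.max(-1)<60)&(np.hypot(W[...,0]-.65,W[...,1]+.166)<.025)&(W[...,2]>.055)&(W[...,2]<.09);print(" black z",np.percentile(W[k][:,2],[10,50,90]).round(4),k.sum())
    q=c["camera_matrix"]@(c["R"]@np.array([.54,-.177,.12])+c["t"]);u,v=(q[:2]/q[2]).astype(int)
    w=85;out.append(cv2.resize(c["frame"][v-w:v+w,u-w:u+w],(400,400),interpolation=cv2.INTER_CUBIC))
cv2.imwrite(f"pics/{sys.argv[1]}.png",np.hstack(out))
print(o["time"],p.round(4),np.round(o["wrist_force"],1))
E
python3 look.py near
```

```text
scene tip [0.1373 0.1786 0.1797] [ 0.4888 -0.1826]
 slope -0.246 n 892 zmax 0.164
 black z [0.0721 0.0746 0.0763] 171
side tip [0.1334 0.1368 0.1378] [ 0.474  -0.1672]
 slope -0.244 n 345 zmax 0.164
 black z [0.0714 0.0741 0.0753] 47
3.2 [ 0.4799 -0.1772  0.1425] [ 0.5 -0.5  0.4]
```

View pics/near.png

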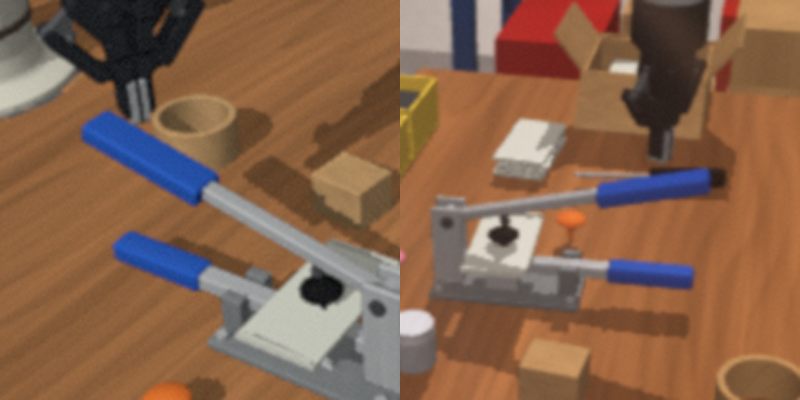

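The offset is confirmed (tip ≈ 0.178 at a reported 0.142). The handle is still open, with its slope at 14°. I'll make contact and press 10 mm to check the force.

Request:
apply_moves([
  [0.01,0,0,0,-1],
  [0.02,0,0,0,-1],
  [0.025,0,0,0,-1],
  [0.03,0,-0.001,0,-1],
  [0.035,0,-0.001,0,-1],
  [0.035,0,-0.001,0,-1],
])

```text
time: 3.8
ee_pos: [0.4788, -0.1767, 0.1069]
tcp_rot: [4.5, 89.9, -20.8]
wrist_force: [0.0, -0.7, 0.7]
opening: -0.0001
```

```bash
python3 look.py press1
```

```text
scene tip [0.1208 0.1279 0.1447] [ 0.4882 -0.1815]
 slope -0.189 n 775 zmax 0.15
 black z [0.0718 0.0745 0.0763] 157
side tip [0.1222 0.1235 0.125 ] [ 0.4737 -0.1667]
 slope -0.182 n 338 zmax 0.15
 black z [0.071  0.074  0.0758] 47
3.9 [ 0.4792 -0.1768  0.1076] [-0.4  0.8  0.7]
```

The handle has moved to about 0.06 rad, as predicted. I'll press on slowly through the click.

Request:
apply_moves([
  [0.005,0,0,0,-1],
  [0.01,0,-0.001,0,-1],
  [0.015,-0.001,-0.001,0,-1],
  [0.02,-0.001,-0.002,0,-1],
  [0.02,-0.001,-0.002,0,-1],
])

```text
time: 4.4
ee_pos: [0.4769, -0.177, 0.0871]
tcp_rot: [2.5, 89.8, -22.7]
wrist_force: [1.6, -1.7, 2.4]
opening: -0.0002
```

Request:
apply_moves([
  [0.004,0,0,0,-1],
  [0.008,0,-0.001,0,-1],
  [0.012,-0.001,-0.001,0,-1],
  [0.016,-0.001,-0.002,0,-1],
  [0.016,-0.001,-0.002,0,-1],
  [0.016,-0.001,-0.002,0,-1],
])

```text
time: 5.0
ee_pos: [0.4746, -0.1769, 0.0709]
tcp_rot: [2.2, 89.8, -23.0]
wrist_force: [-0.2, 0.2, 2.4]
opening: -0.0002
```

```bash
python3 look.py press2
```

```text
scene tip [0.1037 0.1101 0.1119] [ 0.4847 -0.18  ]
 slope -0.041 n 690 zmax 0.108
 black z [0.0646 0.0664 0.0681] 148
side tip [0.1041 0.1076 0.1084] [ 0.4709 -0.1673]
 slope -0.034 n 326 zmax 0.108
 black z [0.0639 0.066  0.0681] 45
5.1 [ 0.4746 -0.1769  0.0711] [-0.7 -0.3  2.1]
```

View pics/press2.png

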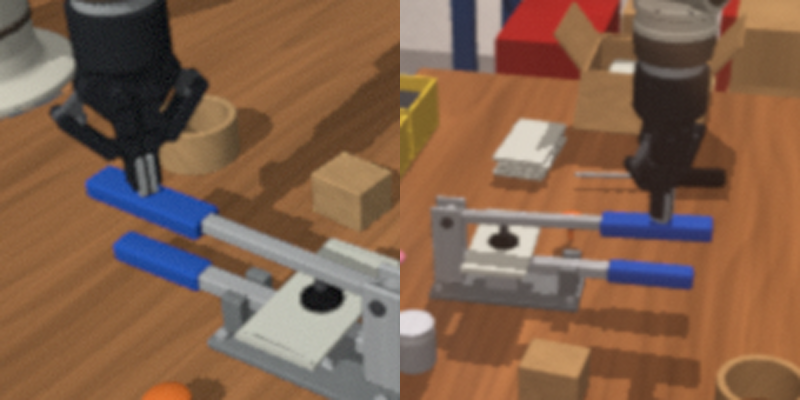

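Handle at about 0.207 rad, and the cap has dropped 8 mm (0.0743 → 0.0662) with the force now low, so it has clicked. I'll press a few mm more to be sure.

Request:
apply_moves([
  [0.003,0,0,0,-1],
  [0.006,0,0,0,-1],
  [0.006,0,0,0,-1],
])

```text
time: 5.4
ee_pos: [0.4744, -0.177, 0.0645]
tcp_rot: [-2.9, 89.9, -28.2]
wrist_force: [0.5, -0.6, 3.1]
opening: 0.0001
```

Request:
apply_moves([
  [-0.01,0,0.001,0,-1],
  [-0.02,0.001,0.002,0,-1],
  [-0.03,0.001,0.003,0,-1],
  [-0.04,0.001,0.004,0,-1],
  [-0.05,0.002,0.005,0,-1],
  [-0.06,0.002,0.005,0,-1],
  [-0.09,0.002,0.005,0,-1],
  [-0.12,0.002,0.005,0,-1],
  [-0.12,0.002,0.005,0,-1],
  [-0.12,0.002,0.005,0,-1],
])

```text
time: 6.4
ee_pos: [0.4798, -0.1773, 0.1852]
tcp_rot: [-0.8, 89.8, -26.0]
wrist_force: [1.1, -0.1, -0.0]
opening: 0.0
```

```bash
python3 look.py open
```

```text
scene tip [0.1355 0.2213 0.2225] [ 0.4889 -0.1823]
 slope -0.244 n 891 zmax 0.164
 black z [0.0645 0.0665 0.0679] 157
side tip [0.1333 0.1351 0.1374] [ 0.4734 -0.1669]
 slope -0.244 n 343 zmax 0.164
 black z [0.0635 0.0659 0.0674] 42
6.5 [ 0.4792 -0.177   0.1837] [ 0.6 -0.  -0.7]
```

View pics/open.png

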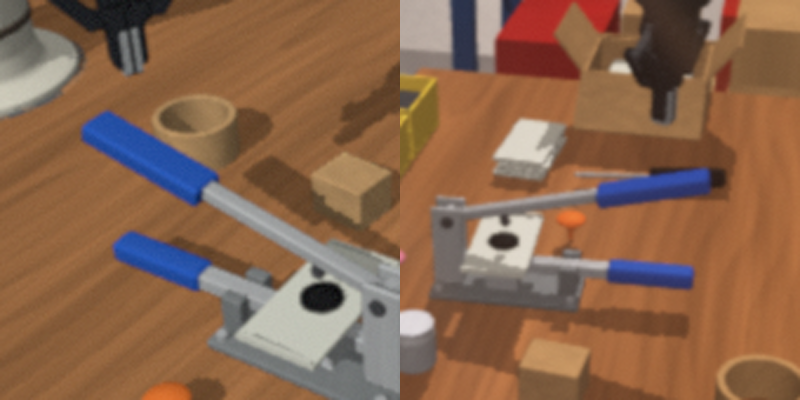

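The handle is back open (slope 0.244, 14°). The cap lies flat on the holder with its top at 0.066 and stayed down, and the hand is well clear. I'll hand in now.

```bash
python3 -c "
from h import *
print(bot.job_done())"
```

```text
the job is handed in; nothing more can be done
None
```

The stud looks snapped home and the handle has sprung back open. I pressed the handle of the loaded pliers with the shut fingers to about 0.23 rad, then lifted clear and handed the job in at about 6.5 s.

**Last checks**
- **Stud:** its cap top dropped 8 mm, from 0.074 to 0.066 m, in both cameras. It stayed down and looked level after release.
- **Handle:** its slope is back to 0.244, which is the open 14°.
- **Hand:** it is clear of everything, about 70 mm above the handle. It never came near the stud, and the wrist force read about 3 N at most after each move.

**What disagreed:** the fingertips seen by the cameras sat about 36 mm higher than the reported TCP. I trusted the cameras, and the handle moved where they predicted. I did not measure the stud's centring or tilt in numbers.

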